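# Release the candle-jar clamp by pulling its spacer

### The arm

A 6-joint arm with a two-finger parallel gripper is mounted at the origin on the work surface. World frame = base frame: x ahead of the robot, y to its left, z up, the work surface at z = 0. Lengths are in m, angles in rad, forces in N, time in s.
With the tool pointing down it reaches from about 0.3 to 0.775 m from the base axis. Payload 14.6 kg.
Tool frame: the origin (TCP) lies at the very end of the fingers, on their centre line; the grasp point (between the pads) lies 19 mm behind it; z points along the fingers, y is the direction in which the jaws open and shut (so a half turn about z gives the same grasp; the last joint's range is limited). The gripper opens to 85 mm and grips with 20 to 120 N. Pads are 22 mm wide; open, the fingers measure 114 mm over their backs; the gripper's body (76 mm by 85 mm) begins 54 mm behind the grasp point. The pads swing forward as they close: fully open they stand 13 mm farther back than shut.
Start: joints at [1.177, 0.3, 1.521, -0, 1.321, -0.067], TCP at [0.177, 0.521, 0.231] pointing down, gripper open.
Joint ranges: [-3.03, 3.03], [-0.79, 2.21], [0.23, 2.52], [-1.04, 4.18], [0, 3.07], [-2.55, 2.55]. Speed limits (rad/s): [2.22, 2.22, 2.57, 3.14, 3.14, 3.14].

### API

Orientations are given as a unit quaternion [x, y, z, w].
In Python, from rig import telemetry, cams, order gives the robot as it stands. The module is installed in compiled form; this text tells all that it offers.
- The arm moves only by the tool arm_command, never from a script. Its argument "deltas" is a list that holds one entry, the list of rows, each a list of 5 numbers: the shift along the tool's x, y, z in cm, then the turn about the tool's z in rad, then the finger opening in cm, from 0 to 8.54. A call has 1 to 20 rows; each row is the pose to reach, as a shift and turn from the pose commanded when the call began, along the tool's axes at that moment; what a row does not reach only later rows make up. A row lasts 1/8 s, in which the tool goes at most 62.5 mm and 10.7 degrees, less where a joint would pass 70% of its speed; a pose out of reach is approached as far as the arm can. A call with a gripper value outside its range is refused whole. The fingers move at their own pace and stop on an object; "grip_force" is the grip in N (left out, the last holds). Time passes only in rows, so rows that repeat a pose let the fingers close. It gives the time, the measured TCP pose, the force and the opening at its end, in the units of the state.
- telemetry.get_obs(): the state, without advancing time (a new reading comes with each control period).
- cams.get_image(name): name is "scene" or "top" or "wrist"; returns the picture (480x640x3 uint8, red, green, blue); there is no depth.
- cams.camera_info(name): a dict with "K" (3x3 intrinsics, pixels), "world_from_camera" (4x4, takes a point from camera to world coordinates). Camera axes: x right, y down, z forward; pixel columns grow to the right and rows downward; lengths in m; the calibration is good to about 2 mm. A picture is of the moment at which its call begins: read the wrist's pose just before it. camera_info takes no time and is no camera call; for the wrist camera it gives the pose at the moment of the call.
- order.sign_off(): hands the job in, once; it reports no verdict.
The state is a dict: "time": time; "joint_positions": joint angles; "qd": joint speeds; "effort": joint torques, N m; "eef_pos": TCP position; "tcp_rot": TCP orientation; "force": force on the tool from outside, world axes, zero at the start; "wrist_torque": the same for the moment, N m; "gripper_width": finger opening in m.
Only numpy, scipy, OpenCV 4.12 (cv2) and the standard library are available. Lean on these libraries where they do the work, as an engineer would, in place of code of your own. Each camera call takes 0.05 s, during which the arm holds its last target.

### The job

The candles in the jar clamp have set and must be released: pull the orange-topped spacer board straight up out of the narrow gap where it is wedged, gripping the edge that sticks out, so that the blue jaw springs open. Then set the spacer down inside the aluminium tray (standing or lying, not dropped) and let go; leave the jars standing where they are and do not disturb the other things on the bench.

Things in the scene. Friction and masses are not known exactly. Their poses are not given: they have to be found in the camera images.
- jig: Jar clamp, fixed to the bench: aluminium base plate 150 (own x) x 216 x 10 mm. Origin at the centre of its underside. Along its x: low grey fence at x -73 to -61 mm (top 60 mm above the bench), three green jars in a row (x -23.5; y -68, 0, 68 mm), blue sliding jaw at x 15 to 41 mm (202 mm long, top 86 mm), the gap, grey far fence at x 59 to 73 mm (216 mm long, top 86 mm).
- gap (a point): Middle of the gap's mouth between jaw and far fence, 86 mm above the bench, axes as the clamp's. The gap is 18 mm wide (x), 206 mm long (y), closed at both ends, 76 mm deep.
- jaw (a joint): Slide of the blue jaw towards the far fence, m: about 0 while the spacer holds it, 0.012 when open. A spring presses the jaw against the spacer with about 6 N, so that friction resists the pull with up to about 15 N; once the spacer is out, the spring opens the jaw by itself.
- spacer: Plywood spacer board 18 mm thick (own x) x 60 mm wide (own y) x 110 mm tall (own z), 60 to 130 g, the top 26 mm orange. Origin at the centre of its underside. At the start it stands upright in the gap on the base plate, its x along the clamp's x, somewhere along the gap; its top 34 mm sticks out above the jaw and the far fence.
- spacer_mid (a point): Middle of the spacer board, 55 mm above its underside.
- tray: Open aluminium tray, fixed to the bench, 190 mm (own x) x 230 mm (own y) outside, 30 mm high, walls and floor 4 mm thick. Origin at the centre of its underside.
- jar1: Green candle jar in the clamp, 66 mm in diameter, 74 mm tall, its top 84 mm above the bench. Origin at the centre of its underside.
- jar2: Like jar1: the middle jar in the clamp.
- jar3: Like jar1: another jar in the clamp.
- spare_jar: A loose green candle jar on the bench, 66 mm in diameter, 74 mm tall; leave alone. Origin at the centre of its underside.
- tin: A steel tin on the bench, 70 mm in diameter, 55 mm tall; leave alone. Origin at the centre of its underside.
- spatula: A steel spatula with a wooden handle, about 280 mm long, lying flat along y on the bench beyond the work; leave alone. Origin under its middle.
There are look-alikes about, which are no part of the job. There is more than one size of the spacer; the one meant has the size given above.

How it is judged:
By the outcome, as a careful person would: the job done as asked, in the order asked, and still so for the second after the job is handed in, with the robot touching nothing.
It also fails if it takes over 40 s, if anything falls off the work surface, if the arm or the gripper's body presses on something with over 40 N, if the wrist force passes 120 N, or if a joint passes its speed limit or range.

## Working session

There is one attempt and no reset: what is moved stays moved. The work goes in short steps, Python scripts to look and compute and a tool call to move; the robot and the scene stay as the last step left them, time stands still between calls to the robot, and variables do not carry over. Pictures are saved under pics/ and viewed, and the job is handed in when it is done.

Besides the shell and the picture viewer there is one more tool, called after "Call:" as name([rows], argument=value, ...), one row to a line, values as JSON. arm_command: Moves the arm, as the interface text tells. Its arguments: {"type":"object","properties":{"deltas":{"type":"array","items":{"type":"array","items":{"type":"array","items":{"type":"number"}}}},"grip_force":{"type":"number"}},"required":["deltas"]}

```bash
mkdir -p pics
cat > h.py <<'E'
import numpy as np, cv2
from rig import telemetry, cams, order
def grab(n,f):
    im=cams.get_image(n); cv2.imwrite('pics/'+f,im[:,:,::-1]); return im
def ray(n,u,v,z,info=None):
    i=info or cams.camera_info(n);K=np.array(i['K']);T=np.array(i['world_from_camera'])
    d=T[:3,:3]@np.linalg.inv(K)@[u,v,1];o=T[:3,3];return o+d*(z-o[2])/d[2]
def proj(n,p,info=None):
    i=info or cams.camera_info(n);K=np.array(i['K']);T=np.array(i['world_from_camera'])
    c=T[:3,:3].T@(np.array(p)-T[:3,3]);q=K@c;return q[:2]/q[2]
E
python3 - <<'E'
from h import *
o=telemetry.get_obs();print({k:np.round(v,3) for k,v in o.items()})
for n in('scene','top'):
    grab(n,n+'1.png');i=cams.camera_info(n);print(n,np.round(i['K'],1).tolist(),np.round(i['world_from_camera'],3).tolist())
E
```

```text
{'time': np.float64(0.0), 'joint_positions': array([ 1.177,  0.301,  1.522, -0.   ,  1.321, -0.067]), 'qd': array([-0.001, -0.001,  0.001, -0.001,  0.   ,  0.   ]), 'effort': array([ 2.000e-03, -5.435e+01, -3.618e+01,  0.000e+00,  4.000e-03,
       -0.000e+00]), 'eef_pos': array([0.176, 0.521, 0.231]), 'tcp_rot': array([ 0.163,  0.987, -0.001, -0.   ]), 'force': array([ 0.253,  0.095, -0.479]), 'wrist_torque': array([ 0.084, -0.033, -0.007]), 'gripper_width': np.float64(0.085)}
scene [[559.2, 0.0, 322.9], [0.0, 559.2, 237.9], [0.0, 0.0, 1.0]] [[0.713, 0.459, -0.53, 1.242], [0.701, -0.448, 0.555, -0.722], [0.017, -0.767, -0.641, 0.911], [0.0, 0.0, 0.0, 1.0]]
top [[437.7, 0.0, 322.4], [0.0, 437.7, 247.6], [0.0, 0.0, 1.0]] [[0.007, -0.995, 0.097, 0.457], [-1.0, -0.008, -0.012, 0.006], [0.013, -0.097, -0.995, 1.06], [0.0, 0.0, 0.0, 1.0]]
```

View pics/scene1.png

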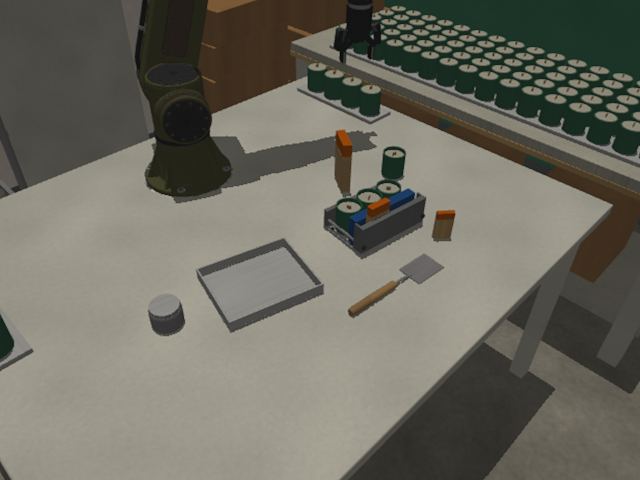

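View pics/top1.png

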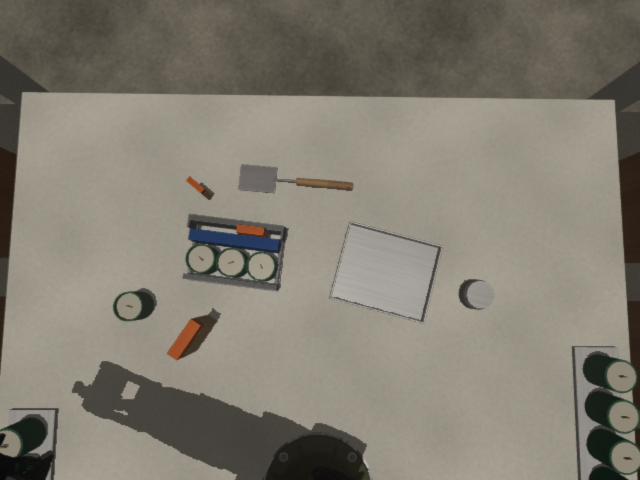

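The top view shows three orange-topped boards. One is in the clamp gap at (251,230), a tall one stands free at (185,338), and a small one stands free at (198,187). Only the first is wedged between the blue jaw and the far fence, so it is the one meant. Next I'll confirm this in a crop and measure it.

Run:
```python
from h import *
im=cv2.imread('pics/top1.png');hsv=cv2.cvtColor(im,cv2.COLOR_BGR2HSV)
c=im[200:300,175:300];cv2.imwrite('pics/crop1.png',cv2.resize(c,None,fx=6,fy=6,interpolation=cv2.INTER_CUBIC)[:600,:750])
def blobs(m,amin=40):
    cs,_=cv2.findContours(m,cv2.RETR_EXTERNAL,cv2.CHAIN_APPROX_NONE)
    return [c for c in cs if cv2.contourArea(c)>amin]
org=cv2.inRange(hsv,(5,150,90),(18,255,255));blu=cv2.inRange(hsv,(105,120,40),(125,255,255))
for nm,m,z in(('orange',org,.12),('blue',blu,.086)):
    for c in blobs(m):
        b=cv2.boxPoints(cv2.minAreaRect(c));print(nm,np.round(b,1).tolist())
        p=np.array([ray('top',u,v,z)[:2] for u,v in b]);print(np.round(p,4).tolist(),'sides',np.round([np.linalg.norm(p[0]-p[1]),np.linalg.norm(p[1]-p[2])],4),'mid',np.round(p.mean(0),4), 'ang', np.round([np.degrees(np.arctan2(*(p[1]-p[0])[::-1])),np.degrees(np.arctan2(*(p[2]-p[1])[::-1]))],1))
# tray outer
g=cv2.inRange(im,(0,0,0),(255,255,255))
```

```text
orange [[166.89999389648438, 352.8999938964844], [190.60000610351562, 318.20001220703125], [200.5, 325.0], [176.8000030517578, 359.70001220703125]]
[[0.3234, 0.3192], [0.3958, 0.2724], [0.3817, 0.251], [0.3096, 0.2979]] sides [0.0862 0.0256] mid [0.3526 0.2851] ang [ -32.9 -123.2]
orange [[235.5, 231.89999389648438], [236.5, 223.89999389648438], [263.79998779296875, 227.39999389648438], [262.79998779296875, 235.39999389648438]]
[[0.5808, 0.1823], [0.5983, 0.1806], [0.5913, 0.1215], [0.5739, 0.1233]] sides [0.0176 0.0596] mid [0.5861 0.1519] ang [ -5.5 -96.7]
orange [[185.89999389648438, 180.3000030517578], [189.3000030517578, 176.1999969482422], [204.0, 188.3000030517578], [200.6999969482422, 192.39999389648438]]
[[0.6934, 0.2933], [0.7026, 0.2863], [0.676, 0.2533], [0.6669, 0.2603]] sides [0.0115 0.0424] mid [0.6847 0.2733] ang [ -37.1 -128.8]
blue [[188.39999389648438, 239.60000610351562], [189.89999389648438, 228.10000610351562], [278.5, 239.3000030517578], [277.0, 250.8000030517578]]
[[0.5671, 0.2931], [0.593, 0.2908], [0.5695, 0.0924], [0.5436, 0.0952]] sides [0.026  0.1998] mid [0.5683 0.1929] ang [ -5.1 -96.8]
```

View pics/crop1.png

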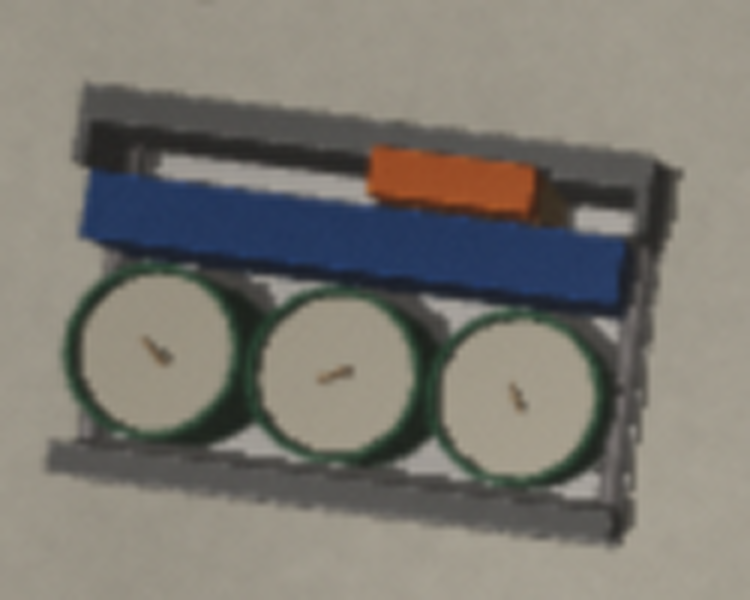

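The crop confirms the choice. The board in the gap has a top face of 17.6 x 59.6 mm at z=0.12, which matches 18 x 60. The other two are bigger (26x86) and smaller (11.5x42). Next come the tray and a height check across both views.

Run:
```python
from h import *
im=cv2.imread('pics/top1.png')
R=[(350,223),(441,246),(424,321),(331,298)]
p=np.array([ray('top',u,v,.03)[:2] for u,v in R]);print('tray',np.round(p,3).tolist(),np.round(p.mean(0),4),'sides',[round(float(np.linalg.norm(p[i]-p[i-1])),3) for i in range(4)])
d=p[1]-p[0];print('dir',np.degrees(np.arctan2(d[1],d[0])));d=p[2]-p[1];print('dir',np.degrees(np.arctan2(d[1],d[0])))
s=cv2.imread('pics/scene1.png');hs=cv2.cvtColor(s,cv2.COLOR_BGR2HSV);m=cv2.inRange(hs,(5,150,60),(18,255,255))
cs,_=cv2.findContours(m,cv2.RETR_EXTERNAL,cv2.CHAIN_APPROX_NONE)
for c in cs:
    if cv2.contourArea(c)>30: print(cv2.boundingRect(c))
# predicted top corners in scene
a=np.radians(-6.7);ex=np.array([np.cos(a),np.sin(a)]);ey=np.array([-ex[1],ex[0]])
C=np.array([.5861,.1519])
for sx in(-1,1):
  for sy in(-1,1):
    q=proj('scene',[*(C+sx*.009*ex+sy*.03*ey),.12]);print(np.round(q,1)); cv2.circle(s,tuple(int(round(t)) for t in q),0,(255,0,255),-1)
cv2.imwrite('pics/crop2.png',cv2.resize(s[170:260,310:440],None,fx=6,fy=6,interpolation=cv2.INTER_NEAREST))
print('reach',np.hypot(*C),'j1',np.arctan2(C[1],C[0]))
o=telemetry.get_obs();print(o['eef_pos'],o['tcp_rot'])
from scipy.spatial.transform import Rotation as Ro
M=Ro.from_quat(o['tcp_rot']).as_matrix();print('delta tool cm',M.T@(np.array([*C,.22])-o['eef_pos'])*100, 'yhead',np.degrees(np.arctan2(M[1,1],M[0,1])))
```

```text
tray [[0.617, -0.072], [0.563, -0.288], [0.387, -0.245], [0.439, -0.028]] [ 0.5015 -0.1583] sides [0.183, 0.223, 0.182, 0.223]
dir -103.80994550234603
dir 166.2407925941413
(436, 211, 19, 9)
(367, 197, 23, 21)
(336, 130, 16, 27)
[365.6 205.1]
[383.9 196.1]
[370.8 208.7]
[389.1 199.6]
reach 0.6054641360146775 j1 0.25359119703888
[0.17647723 0.52069135 0.23077357] [ 1.62681310e-01  9.86678535e-01 -4.96865927e-04 -1.14098056e-04]
delta tool cm [-50.63344437 -21.77594647   1.09630177] yhead 71.27487252390351
```

View pics/crop2.png

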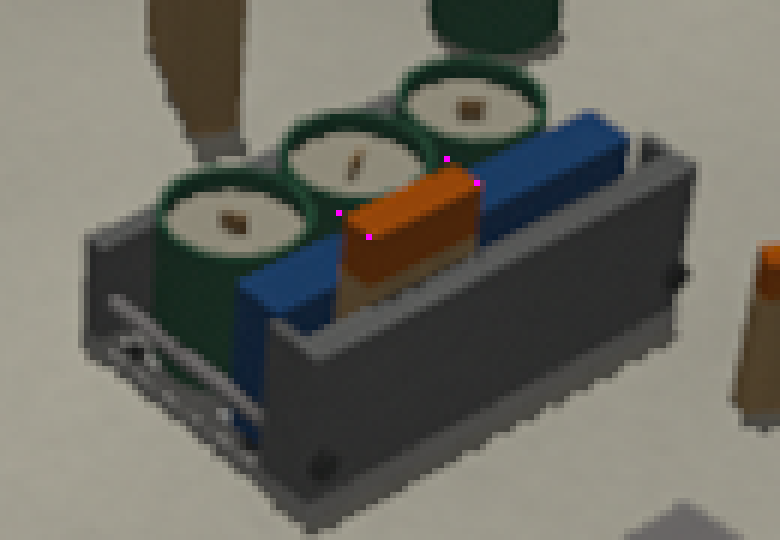

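The predicted corners fall within about 1 px (2 mm) of the orange top in the scene view. The tray centre is at about (0.50,-0.158), and its sides match the given size. I'll move to a hover above the spacer, with the jaws across its thickness.

Call:
arm_command([
  [[-2,-0.8,0,0.06,8.5],[-5,-2.2,0,0.15,8.5],[-9,-3.9,0,0.26,8.5],[-13.5,-5.8,0,0.38,8.5],[-18.5,-8,0,0.5,8.5],[-23.5,-10.1,0,0.64,8.5],[-28.5,-12.3,0,0.78,8.5],[-33.5,-14.4,0,0.92,8.5],[-38,-16.3,0,1.05,8.5],[-42,-18,0,1.16,8.5],[-45.5,-19.5,0,1.25,8.5],[-48.2,-20.7,0.3,1.31,8.5],[-50,-21.5,0.7,1.35,8.5],[-50.6,-21.8,1,1.36,8.5],[-50.6,-21.8,1,1.36,8.5],[-50.6,-21.8,1,1.36,8.5]],
])

```text
time: 2.1
eef_pos: [0.5854, 0.1527, 0.2215]
tcp_rot: [0.746, 0.665, 0.0, -0.0]
force: [0.2, -0.1, 0.1]
gripper_width: 0.0847
```

Run:
```python
from h import *
o=telemetry.get_obs();i=cams.camera_info('wrist');grab('wrist','w1.png')
print(o['time'],o['eef_pos'],o['tcp_rot'],np.round(i['world_from_camera'],3).tolist(),np.round(i['K'],0).tolist())
C=np.array([.5861,.1519])
a=np.radians(-6.7);ex=np.array([np.cos(a),np.sin(a)]);ey=np.array([-ex[1],ex[0]])
for sx in(-1,1):
  for sy in(-1,1): print(np.round(proj('wrist',[*(C+sx*.009*ex+sy*.03*ey),.12],i),1))
```

```text
2.1 [0.58536676 0.15269699 0.22153228] [ 7.46452504e-01  6.65438689e-01  1.05685081e-04 -5.01602536e-06] [[0.993, -0.11, -0.034, 0.593], [-0.115, -0.949, -0.293, 0.229], [-0.0, 0.295, -0.956, 0.364], [0.0, 0.0, 0.0, 1.0]] [[413.0, 0.0, 313.0], [0.0, 413.0, 237.0], [0.0, 0.0, 1.0]]
[301.2 284.7]
[300.6 192.4]
[329.3 284.7]
[330.6 192.5]
```

View pics/w1.png

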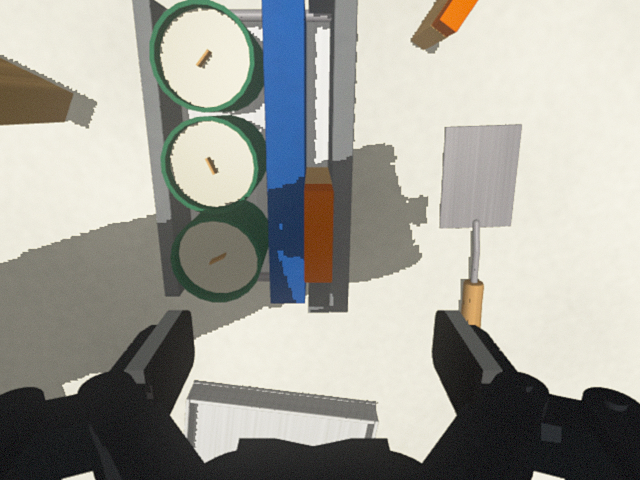

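In the wrist view the orange top lies at about (305–333, 183–282), a few pixels right of the prediction. The blue jaw is just left of it, and the fingers are at the bottom. I'll measure it precisely.

Run:
```python
from h import *
im=cv2.imread('pics/w1.png');hs=cv2.cvtColor(im,cv2.COLOR_BGR2HSV);m=cv2.inRange(hs,(5,180,80),(18,255,255))
m[:,:290]=0;m[:,350:]=0
c=max(cv2.findContours(m,cv2.RETR_EXTERNAL,cv2.CHAIN_APPROX_NONE)[0],key=cv2.contourArea)
b=cv2.boxPoints(cv2.minAreaRect(c));print(b)
p=np.array([ray('wrist',u+.0,v,.12)[:2] for u,v in b]);print(np.round(p,4),p.mean(0),[np.linalg.norm(p[k]-p[k-1]) for k in range(4)],[np.degrees(np.arctan2(*(p[k]-p[k-1])[::-1])) for k in range(4)])
from scipy.spatial.transform import Rotation as Ro
o=telemetry.get_obs();M=Ro.from_quat(o['tcp_rot']).as_matrix();print('yhead',np.degrees(np.arctan2(M[1,1],M[0,1])),o['eef_pos'])
print('delta',M.T@(np.array([*p.mean(0),.091])-o['eef_pos'])*100)
cv2.imwrite('pics/cw.png',cv2.resize(im[150:310,250:370],None,fx=3.5,fy=3.5))
```

```text
[[304.99997 280.99997]
 [304.99997 183.99997]
 [331.99997 183.99997]
 [331.99997 280.99997]]
[[0.5764 0.1254]
 [0.584  0.1875]
 [0.5999 0.1856]
 [0.5936 0.1234]] [0.58848398 0.15545218] [np.float64(0.017298133624758644), np.float64(0.0625497017649324), np.float64(0.01609156524998594), np.float64(0.06255503446002232)] [np.float64(173.40005295026714), np.float64(83.08040161237419), np.float64(-6.598426329057275), np.float64(-95.81441757838255)]
yhead -6.567359597918302 [0.58539694 0.15270422 0.2216003 ]
delta [ 0.30613457  0.27145465 13.06016001]
```

View pics/cw.png

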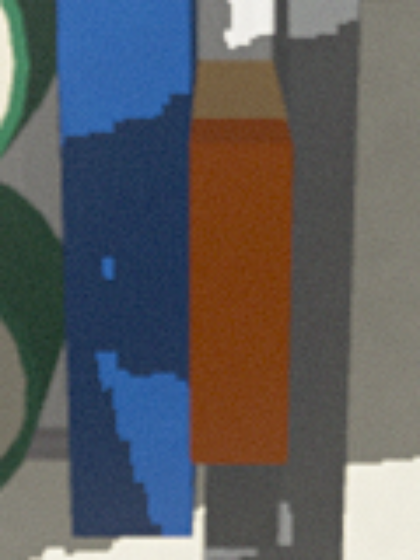

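Call:
arm_command([
  [[0,0.1,1,0,8.5],[0,0.25,3,0,8.5],[0,0.25,5.5,0,8.5],[0,0.25,8,0,8.5],[0,0.25,10,0,8.5],[0,0.25,11.5,0,8.5],[0,0.25,12.5,0,8.5],[0,0.25,13,0,8.5],[0,0.25,13,0,8.5],[0,0.25,13,0,8.5]],
])

```text
time: 3.4
eef_pos: [0.5885, 0.1518, 0.0919]
tcp_rot: [0.747, 0.665, 0.0, 0.0]
force: [0.7, 0.3, 0.1]
gripper_width: 0.0854
```

Run:
```python
from h import *
grab('wrist','w2.png');grab('scene','s2.png')
s=cv2.imread('pics/s2.png');cv2.imwrite('pics/s2c.png',cv2.resize(s[110:270,290:460],None,fx=3.5,fy=3.5))
```

```text
(no output)
```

View pics/w2.png

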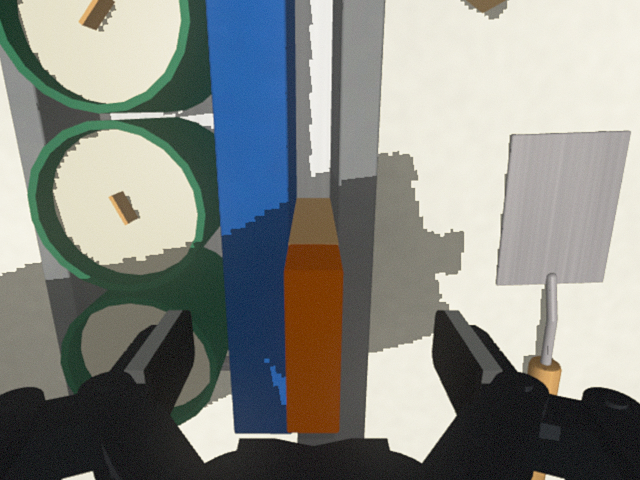

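View pics/s2c.png

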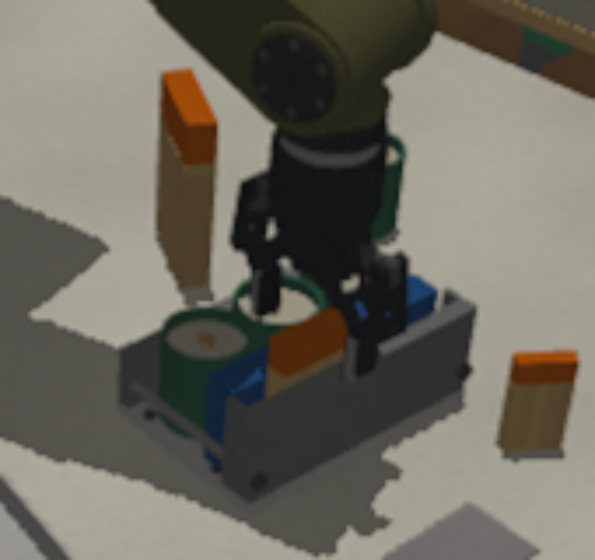

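The board's top is centred between the fingers: its mid column is about 313, against 312.5 for the fingers. The fingers clear the jaw and fence. I'll close on it.

Call:
arm_command([
  [[0,0,0,0,4],[0,0,0,0,2.6],[0,0,0,0,1],[0,0,0,0,1],[0,0,0,0,1],[0,0,0,0,1],[0,0,0,0,1],[0,0,0,0,1]],
], grip_force=80)

```text
time: 4.5
eef_pos: [0.5885, 0.1517, 0.0915]
tcp_rot: [0.747, 0.665, 0.0, 0.0]
force: [2.6, -1.2, 4.1]
gripper_width: 0.0168
```

It has gripped at about 17 mm. Now I'll pull straight up, slowly at first.

Call:
arm_command([
  [[0,0,-0.2,0,1],[0,0,-0.5,0,1],[0,0,-1,0,1],[0,0,-1.5,0,1],[0,0,-2,0,1],[0,0,-2,0,1]],
])

```text
time: 5.25
eef_pos: [0.5884, 0.1516, 0.1113]
tcp_rot: [0.747, 0.665, -0.0, 0.0]
force: [3.2, -1.3, 2.2]
gripper_width: 0.0169
```

Run:
```python
from h import *
grab('scene','s3.png');grab('wrist','w3.png')
s=cv2.imread('pics/s3.png');cv2.imwrite('pics/s3c.png',cv2.resize(s[110:270,290:460],None,fx=3.5,fy=3.5))
```

```text
(no output)
```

View pics/s3c.png

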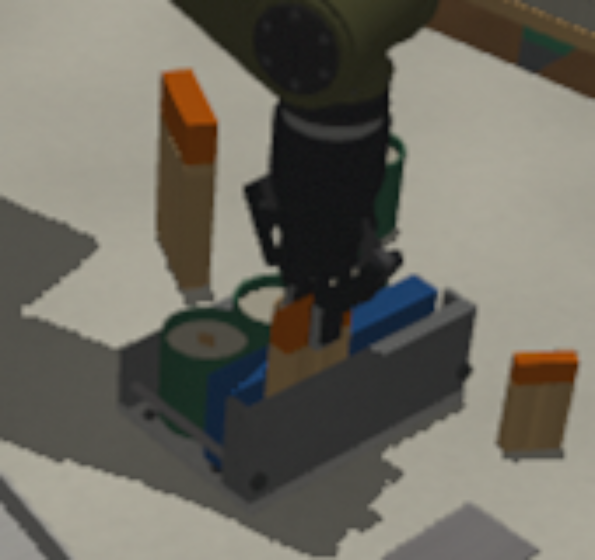

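View pics/w3.png

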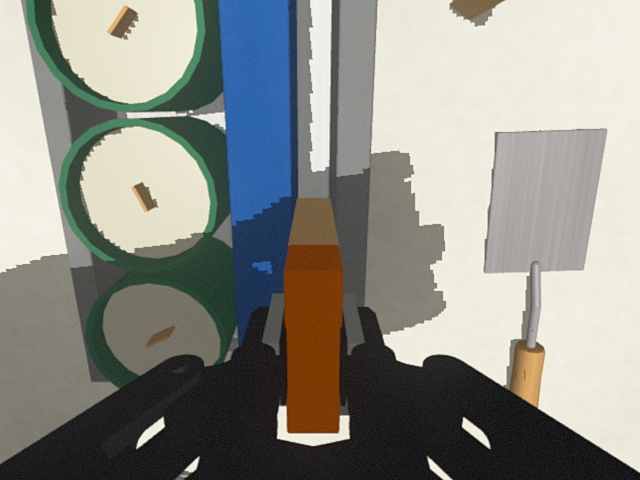

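The board keeps the same image rows (245–432) as before the pull, so it rises with the gripper without slipping. I'll pull it fully out.

Call:
arm_command([
  [[0,0,-0.4,0,1],[0,0,-1,0,1],[0,0,-1.7,0,1],[0,0,-2.4,0,1],[0,0,-3.1,0,1],[0,0,-3.8,0,1],[0,0,-4.5,0,1],[0,0,-5.2,0,1],[0,0,-5.9,0,1],[0,0,-6.7,0,1],[0,0,-7.7,0,1],[0,0,-8.8,0,1],[0,0,-10,0,1],[0,0,-11,0,1],[0,0,-11.5,0,1],[0,0,-11.5,0,1],[0,0,-11.5,0,1]],
])

```text
time: 7.48
eef_pos: [0.5881, 0.1517, 0.2258]
tcp_rot: [0.747, 0.665, -0.0, -0.0]
force: [-0.2, -0.2, -0.6]
gripper_width: 0.0166
```

Run:
```python
from h import *
grab('scene','s4.png');grab('wrist','w4.png')
s=cv2.imread('pics/s4.png');cv2.imwrite('pics/s4c.png',cv2.resize(s[110:270,290:460],None,fx=3.5,fy=3.5))
from scipy.spatial.transform import Rotation as Ro
o=telemetry.get_obs();M=Ro.from_quat(o['tcp_rot']).as_matrix();print('delta',M.T@(np.array([.50,-.158,.20])-o['eef_pos'])*100)
```

```text
delta [-31.77983763  -5.16944266   2.59377541]
```

View pics/s4c.png

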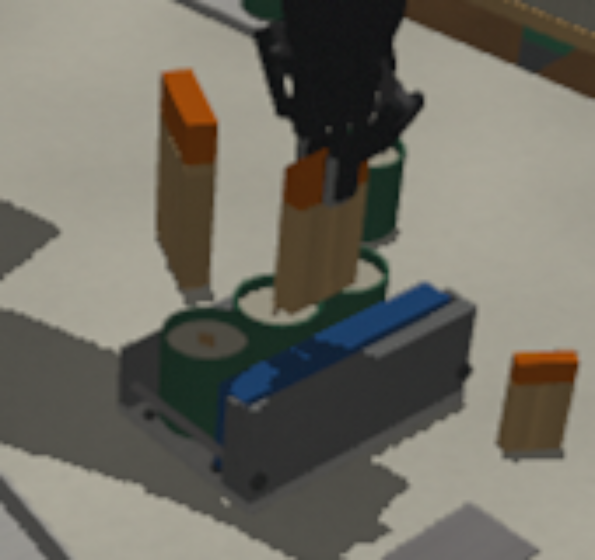

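View pics/w4.png

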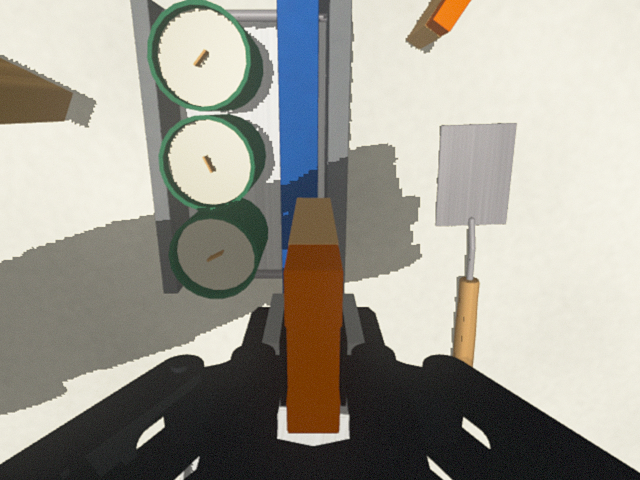

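The spacer is out, the blue jaw has sprung across to the far fence, and all three jars are standing. Next I'll carry the spacer over the tray.

Call:
arm_command([
  [[-0.6,-0.1,0,0,1],[-2,-0.3,0,0,1],[-4.2,-0.7,0,0,1],[-7,-1.1,0,0,1],[-10,-1.6,0,0,1],[-13.2,-2.1,0,0,1],[-16.5,-2.7,0,0,1],[-19.8,-3.2,0,0,1],[-22.8,-3.7,0,0,1],[-25.6,-4.2,0,0,1],[-28,-4.6,0,0,1],[-30,-4.9,0,0,1],[-31.2,-5.1,0,0,1],[-31.8,-5.2,0,0,1],[-31.8,-5.2,0,0,1],[-31.8,-5.2,0,0,1]],
])

```text
time: 9.57
eef_pos: [0.4999, -0.1577, 0.2263]
tcp_rot: [0.747, 0.665, 0.0, 0.0]
force: [0.4, -0.3, -0.9]
gripper_width: 0.0167
```

Call:
arm_command([
  [[0,0,0.5,0,1],[0,0,1.5,0,1],[0,0,3,0,1],[0,0,5,0,1],[0,0,7,0,1],[0,0,9,0,1],[0,0,10.5,0,1],[0,0,11.5,0,1],[0,0,12.3,0,1],[0,0,12.8,0,1],[0,0,13,0,1],[0,0,13,0,1],[0,0,13,0,1]],
])

```text
time: 11.2
eef_pos: [0.5, -0.1582, 0.0966]
tcp_rot: [0.747, 0.665, 0.0, 0.0]
force: [0.4, 0.0, -1.0]
gripper_width: 0.0163
```

Run:
```python
from h import *
o=telemetry.get_obs();print(o['eef_pos'],o['force'])
grab('scene','s5.png');grab('top','t5.png')
s=cv2.imread('pics/s5.png');cv2.imwrite('pics/s5c.png',cv2.resize(s[150:350,150:370],None,fx=3,fy=3))
```

```text
[ 0.49997039 -0.15820146  0.09658712] [ 0.41213066  0.02044997 -0.97423091]
```

View pics/s5c.png

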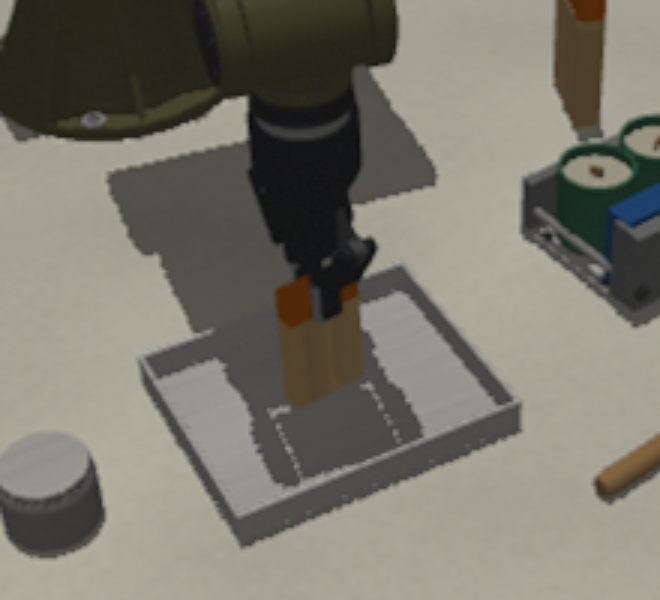

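The spacer hangs upright over the middle of the tray, about 11 mm above its floor. I'll lower it slowly until the force shows contact.

Call:
arm_command([
  [[0,0,0.3,0,1],[0,0,0.6,0,1],[0,0,0.8,0,1],[0,0,0.9,0,1],[0,0,1,0,1],[0,0,1,0,1]],
])

```text
time: 12.05
eef_pos: [0.4998, -0.1581, 0.0862]
tcp_rot: [0.747, 0.665, -0.0, -0.0]
force: [0.1, 0.6, -0.8]
gripper_width: 0.0168
```

Call:
arm_command([
  [[0,0,0.05,0,1],[0,0,0.1,0,1],[0,0,0.1,0,1]],
])

```text
time: 12.42
eef_pos: [0.4999, -0.1582, 0.0855]
tcp_rot: [0.747, 0.665, 0.0, 0.0]
force: [-0.9, -0.7, 2.8]
gripper_width: 0.0168
```

There is contact: the force went from -0.8 to +2.8 N at the expected height. I'll open gently and then retreat upward.

Call:
arm_command([
  [[0,0,0,0,1.9],[0,0,0,0,2.3],[0,0,0,0,2.8],[0,0,0,0,3.5],[0,0,0,0,4.5],[0,0,0,0,6],[0,0,0,0,8],[0,0,0,0,8],[0,0,0,0,8]],
], grip_force=20)

```text
time: 13.55
eef_pos: [0.4998, -0.1582, 0.0853]
tcp_rot: [0.747, 0.665, 0.0, 0.0]
force: [-0.2, 0.1, 0.0]
gripper_width: 0.08
```

Run:
```python
from h import *
grab('wrist','w6.png')
```

```text
(no output)
```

View pics/w6.png

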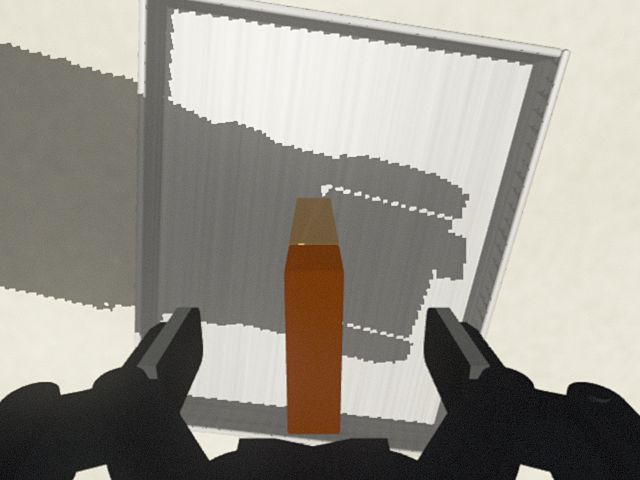

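The board stands upright and free between the open fingers (cols 285–343), inside the tray. I'll retreat straight up.

Call:
arm_command([
  [[0,0,-0.5,0,8],[0,0,-1.5,0,8],[0,0,-3,0,8],[0,0,-5,0,8],[0,0,-7.5,0,8],[0,0,-10,0,8],[0,0,-12.5,0,8],[0,0,-14.5,0,8],[0,0,-15.5,0,8],[0,0,-16,0,8],[0,0,-16,0,8],[0,0,-16,0,8]],
])

```text
time: 15.1
eef_pos: [0.4996, -0.1581, 0.2446]
tcp_rot: [0.747, 0.665, -0.0, -0.0]
force: [-0.4, -0.2, 0.2]
gripper_width: 0.0797
```

Run:
```python
from h import *
grab('scene','s7.png');grab('top','t7.png')
```

```text
(no output)
```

View pics/s7.png

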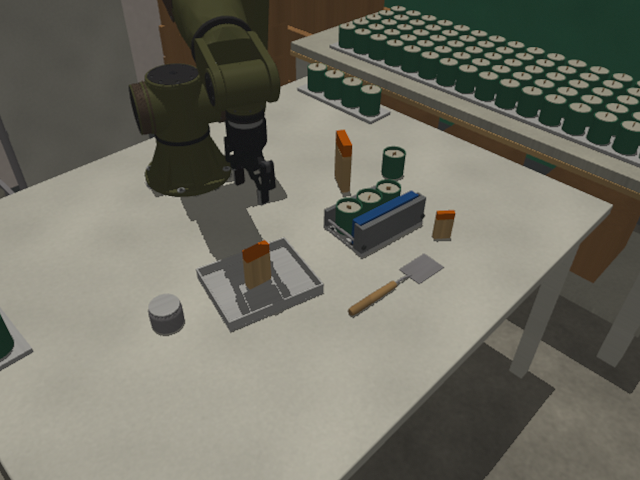

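View pics/t7.png

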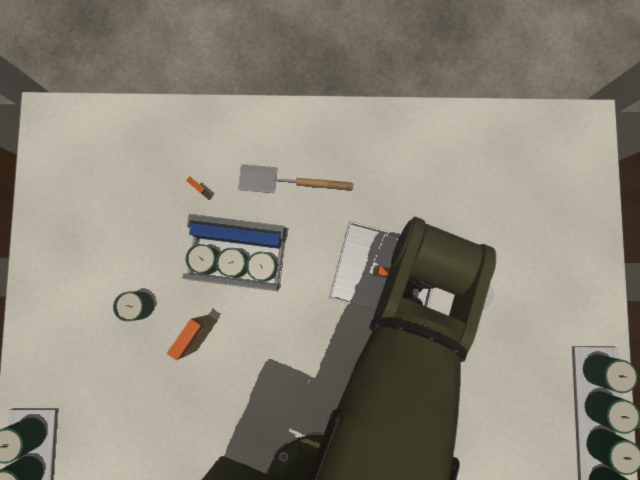

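The spacer stands in the tray at about (258,265) in the scene view. The jaw lies against the far fence, and the jars and other items are where they were in the first pictures. I'm handing the job in.

```bash
python3 -c "
from rig import order; print(order.sign_off())"
```

```text
the job is handed in; nothing more can be done
None
```

I pulled the 18 x 60 mm orange-topped spacer straight up out of the gap, and the blue jaw sprung open against the far fence. I then stood the spacer upright near the middle of the aluminium tray, let go and moved the gripper about 160 mm up.

- **Timing and force:** The job took about 15 s of the 40 s allowed. I held the spacer with an 80 N grip, and it did not slip. The wrist force was under 6 N at the end of every move; I did not log peaks in between.
- **Last checks:** In the final pictures the spacer is upright inside the tray. The three jars, the spare jar, the spatula and both look-alike boards are where they began. The tin looks unmoved in the scene view, but the arm hid most of it in the top view.
- **Disagreements:** The cameras differed by about 2 mm on the spacer's position. The gripper also read 16–17 mm on the 18 mm board. Neither affected the job.

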